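# Find the strip that has gone soft in the ageing oven

### The arm

A 6-joint arm with a two-finger parallel gripper is mounted at the origin on the work surface. World frame = base frame: x ahead of the robot, y to its left, z up, the work surface at z = 0. Lengths are in m, angles in degrees, forces in N, time in s.
With the tool pointing down it reaches from about 0.375 to 0.9 m from the base axis. Payload 3.1 kg.
Tool frame: the origin (TCP) lies on the centre line of the jaws, within the pads' length; the fingertips stand 17 mm ahead of it and the grasp point (between the pads) lies 2 mm behind it; z points along the fingers, y is the line along which they close (so a half turn about z gives the same grasp; the last joint's range is limited). The gripper opens to 87 mm and grips with 3 to 60 N. Pads are 19 mm wide; open, the fingers measure 117 mm over their backs; the gripper's body (75 mm by 190 mm) begins 51 mm behind the grasp point.
Start: joints at [65.403, 30.224, 82.088, -0, 67.689, -10.227], TCP at [0.155, 0.605, 0.24] pointing down, gripper open.
Joint ranges: [-176.69, 176.69], [-43.24, 126.21], [12.49, 139.97], [-82, 262], [0, 151.66], [-163.58, 163.58]. Speed limits (degrees/s): [159.86, 159.86, 180, 180, 180, 180].

### API

Orientations are given as a 3x3 rotation matrix whose columns are the frame's x, y, z axes.
In Python, from rig import bot, imaging, finder gives the robot as it stands. The module is installed in compiled form; this text tells all that it offers.
- The arm moves only by the tool play_rows, never from a script. Its argument "motion" is a list that holds one entry, the list of rows, each a list of 6 numbers: the shift along the tool's x, y, z in a scale on which 1.0 is 800 mm, then the turn, a rotation vector about the tool's x, y, z in shares of 90 degrees (1.0 is 90 degrees). In form: [[[dx, dy, dz, wx, wy, wz], ...]]. A call has 1 to 8 rows; each row is the pose to reach, as a shift and turn from the pose commanded when the call began, along the tool's axes at that moment; what a row does not reach only later rows make up. A row lasts 1/12 s, in which the tool goes at most 41.7 mm and 7.16 degrees, less where a joint would pass 70% of its speed; a pose out of reach is approached as far as the arm can. A call with a gripper value outside its range is refused whole. "fingers" is the finger opening in m, from 0 to 0.087, set as the call begins (left out, the last holds). The fingers move at their own pace and stop on an object; the grip force is fixed at half the most. Time passes only in rows, so rows that repeat a pose let the fingers close. It gives the time, the measured TCP pose, the force, the opening and the grip force at its end, in the units of the state.
- bot.read_state(): the state, without advancing time (a new reading comes with each control period).
- imaging.capture(name): name is "scene" or "top"; returns a dict with "frame" (384x512x3 uint8, red, green, blue), "camera_matrix" (3x3 intrinsics, pixels), "k1" (the pictures are not rectified: a ray, as slopes to the right and down, at radius r is drawn at 1 + k1 r^2 times it, then the intrinsics apply), "R" (3x3) and "t" (3): a world point X has camera coordinates R X + t. Camera axes: x right, y down, z forward; pixel columns grow to the right and rows downward; lengths in m; the calibration is good to about 2 mm. A picture is of the moment at which its call begins. There is no depth.
- bot.hand_in(): hands the job in; it is judged then, once.
Trained networks look in the newest picture that a camera, given by its name, has taken for a name from the list of things; names that differ only in an ending like _2 or _b are one class to them, and where a whole thing is asked for, a point or a joint stands for the part that bears it (a point fixed in the world has none). Each returns a list of dicts, best first, with "confidence" (0 to 1); they miss things now and then, are a little off and sometimes report something else, mostly with a low value. They report only what shows in the picture. A call takes as long as a camera call.
- finder.recognise(camera, name): "at" ([x, y, z] in m, in world coordinates, good to about 4 mm: the middle of the surface that is visible of it).
- finder.outline_of(camera, name): "pixels" (384x512 bool, what is visible of it).
The state is a dict: "time_s": time; "joint_positions": joint angles; "qvel": joint speeds; "tau": joint torques, N m; "position": TCP position; "tcp_rot": TCP orientation; "force": force on the tool from outside, world axes, zero at the start; "moment": the same for the moment, N m; "opening": opening from 0.0 (shut) to 1.0 (fully open); "grasp_force": force on a finger pad.
Only numpy, scipy, OpenCV 4.12 (cv2) and the standard library are available. Lean on these libraries where they do the work, as an engineer would, in place of code of your own. Each camera call takes 0.05 s, during which the arm holds its last target. There are 200 camera calls.

### The job

Three glass-fibre test strips, each clamped in its own holder in the rack, are back from the ageing oven, and one of them has gone soft. Going along the rack from the robot's left to its right, press the free tip of each strip gently down until you feel it bear on the rubber stop under it, hold it there for a moment and let it spring back; more than 15 N would break a strip. Then lift the holder with the softest strip out of the rack by its clamp block and set it down upright and flat on the floor of the steel tray before letting go, leaving the two sound holders in their slots and everything else where it stands.

Things in the scene. Friction and masses are not known exactly. Their poses are not given: they have to be found in the camera images.
- rack: Fixed rack: aluminium plate 184 x 216 mm (x, y), top face 12 mm above the bench, with three slots 84 mm apart along its y, each running along its x between low steel rails and end bars 6 mm high, with 1.5 to 2 mm of play round a holder. Origin: centre of its underside. On either side of the bench, turned by up to 0.25 rad.
- slot_left (a point): Centre of the floor of the slot at the robot's left (the rack's +y), on the plate's top face.
- slot_mid (a point): Centre of the floor of the middle slot.
- slot_right (a point): Centre of the floor of the slot at the robot's right (the rack's -y).
- tray_in (a point): Centre of the inner floor of the shallow stainless-steel tray, fixed, 210 x 130 x 22 mm (x, y, z) outside, walls 3 mm, floor about 3 mm above the bench; long side along its x. It stands on the other side of the bench from the rack.
- holder_a: Loose specimen holder, 0.4 kg, one of three alike; which slot it is in varies. Base bar 150 x 32 x 10 mm (x, y, z), origin at the centre of its underside. Clamp block on its +x end: x = 31 to 75 mm, 32 mm wide, top 52 mm up, two screw heads 5 mm above that. Grip the block across y from above, at x = 45 mm, about 36 mm up. Centre of mass at x = 30 mm.
- strip_a: The glass-fibre strip clamped in holder_a, 22 mm wide, 2 mm thick, reaching level from the clamp block towards -x for 93 mm, its top face 44 mm above the holder's underside. Its free end bends down like a spring and springs back. Origin: on the strip, 13 mm from the clamp block, at mid thickness. Breaks above 15 N.
- stop_a: The stop in holder_a: an upright steel bolt 8 mm thick with a domed black rubber cap 13 mm across, under the free end of strip_a. Origin: the top of the cap, 52 mm towards -x from the holder's origin. It lies 6 to 11 mm below the strip.
- tip_a (a point): Where to press strip_a: on its top face, 10 mm from its free end, straight above the stop. Each stop is screwed to its own height, 6 to 11 mm below the strip, not measured. At the stop a sound strip pushes back with 5 to 7 N, the soft one with about half of that; past it the rubber gives 1 mm for 3 to 4 N more.
- holder_b: Loose specimen holder, 0.4 kg, one of three alike; which slot it is in varies. Base bar 150 x 32 x 10 mm (x, y, z), origin at the centre of its underside. Clamp block on its +x end: x = 31 to 75 mm, 32 mm wide, top 52 mm up, two screw heads 5 mm above that. Grip the block across y from above, at x = 45 mm, about 36 mm up. Centre of mass at x = 30 mm.
- strip_b: The glass-fibre strip clamped in holder_b, 22 mm wide, 2 mm thick, reaching level from the clamp block towards -x for 93 mm, its top face 44 mm above the holder's underside. Its free end bends down like a spring and springs back. Origin: on the strip, 13 mm from the clamp block, at mid thickness. Breaks above 15 N.
- stop_b: The stop in holder_b: an upright steel bolt 8 mm thick with a domed black rubber cap 13 mm across, under the free end of strip_b. Origin: the top of the cap, 52 mm towards -x from the holder's origin. It lies 6 to 11 mm below the strip.
- tip_b (a point): Where to press strip_b: on its top face, 10 mm from its free end, straight above the stop. Each stop is screwed to its own height, 6 to 11 mm below the strip, not measured. At the stop a sound strip pushes back with 5 to 7 N, the soft one with about half of that; past it the rubber gives 1 mm for 3 to 4 N more.
- holder_c: Loose specimen holder, 0.4 kg, one of three alike; which slot it is in varies. Base bar 150 x 32 x 10 mm (x, y, z), origin at the centre of its underside. Clamp block on its +x end: x = 31 to 75 mm, 32 mm wide, top 52 mm up, two screw heads 5 mm above that. Grip the block across y from above, at x = 45 mm, about 36 mm up. Centre of mass at x = 30 mm.
- strip_c: The glass-fibre strip clamped in holder_c, 22 mm wide, 2 mm thick, reaching level from the clamp block towards -x for 93 mm, its top face 44 mm above the holder's underside. Its free end bends down like a spring and springs back. Origin: on the strip, 13 mm from the clamp block, at mid thickness. Breaks above 15 N.
- stop_c: The stop in holder_c: an upright steel bolt 8 mm thick with a domed black rubber cap 13 mm across, under the free end of strip_c. Origin: the top of the cap, 52 mm towards -x from the holder's origin. It lies 6 to 11 mm below the strip.
- tip_c (a point): Where to press strip_c: on its top face, 10 mm from its free end, straight above the stop. Each stop is screwed to its own height, 6 to 11 mm below the strip, not measured. At the stop a sound strip pushes back with 5 to 7 N, the soft one with about half of that; past it the rubber gives 1 mm for 3 to 4 N more.
- beaker: Glass beaker, 62 mm across the rim, 75 mm high, loose; origin at its underside's centre. Leave alone.
- hex_key: L-shaped steel hex key, 90 x 25 mm, 7 mm thick, lying loose; origin under the middle of its long leg. Leave alone.
- water_bottle: Clear water bottle, 60 mm across, 160 mm high, loose, far side. Leave alone.
- buffer_jar: Jar 52 mm across, 85 mm high, loose, far side. Leave alone.
- tweezers: Steel tweezers, 115 mm long, 12 mm wide, 6 mm thick, lying loose. Leave alone.

How it is judged (in metres and radians):
On the way, in this order (a step that is already met when the one before it is completed fails the run):
1. the strip in the robot's left slot is pressed by the fingers onto its stop (bears on it with over 0.5 N) and held there (((horizontal distance between holder_a and slot_left below 0.015 m and contact force between strip_a and stop_a above 0.5 N and contact force between the fingers and strip_a above 0.5 N) or (horizontal distance between holder_b and slot_left below 0.015 m and contact force between strip_b and stop_b above 0.5 N and contact force between the fingers and strip_b above 0.5 N) or (horizontal distance between holder_c and slot_left below 0.015 m and contact force between strip_c and stop_c above 0.5 N and contact force between the fingers and strip_c above 0.5 N))), for 0.2 s.
2. the strip in the middle slot is pressed by the fingers onto its stop (bears on it with over 0.5 N) and held there (((horizontal distance between holder_a and slot_mid below 0.015 m and contact force between strip_a and stop_a above 0.5 N and contact force between the fingers and strip_a above 0.5 N) or (horizontal distance between holder_b and slot_mid below 0.015 m and contact force between strip_b and stop_b above 0.5 N and contact force between the fingers and strip_b above 0.5 N) or (horizontal distance between holder_c and slot_mid below 0.015 m and contact force between strip_c and stop_c above 0.5 N and contact force between the fingers and strip_c above 0.5 N))), for 0.2 s.
3. the strip in the robot's right slot is pressed by the fingers onto its stop (bears on it with over 0.5 N) and held there (((horizontal distance between holder_a and slot_right below 0.015 m and contact force between strip_a and stop_a above 0.5 N and contact force between the fingers and strip_a above 0.5 N) or (horizontal distance between holder_b and slot_right below 0.015 m and contact force between strip_b and stop_b above 0.5 N and contact force between the fingers and strip_b above 0.5 N) or (horizontal distance between holder_c and slot_right below 0.015 m and contact force between strip_c and stop_c above 0.5 N and contact force between the fingers and strip_c above 0.5 N))), for 0.2 s.
4. a holder stands flat on the tray's floor while the fingers still hold it (((z of holder_a in the frame of tray_in between -0.004 and 0.006 m and angle between holder_a's own z axis and vertical below 0.06 rad and x of holder_a in the frame of tray_in between -0.07 and 0.07 m and y of holder_a in the frame of tray_in between -0.055 and 0.055 m and contact force between the fingers and holder_a above 1 N) or (z of holder_b in the frame of tray_in between -0.004 and 0.006 m and angle between holder_b's own z axis and vertical below 0.06 rad and x of holder_b in the frame of tray_in between -0.07 and 0.07 m and y of holder_b in the frame of tray_in between -0.055 and 0.055 m and contact force between the fingers and holder_b above 1 N) or (z of holder_c in the frame of tray_in between -0.004 and 0.006 m and angle between holder_c's own z axis and vertical below 0.06 rad and x of holder_c in the frame of tray_in between -0.07 and 0.07 m and y of holder_c in the frame of tray_in between -0.055 and 0.055 m and contact force between the fingers and holder_c above 1 N))), for 0.1 s.
At the end, for the whole second after the job is handed in: The softest strip's holder (its free tip droops over 0.18 mm by its own weight) stands flat (within 0.06 rad) in the tray, released, at rest; the other two are within 12 mm of where they were in their slots; every tip is within 2 mm of level; bystanders have moved less than 30 mm (((z of holder_a in the frame of tray_in between -0.004 and 0.006 m and angle between holder_a's own z axis and vertical below 0.06 rad and x of holder_a in the frame of tray_in between -0.07 and 0.07 m and y of holder_a in the frame of tray_in between -0.055 and 0.055 m and z of tip_a in the frame of holder_a below 0.04382 m and linear speed of holder_a below 0.02 m/s and contact force between the fingers and holder_a below 0.1 N and distance of each of holder_b, holder_c from where it was at the start of the episode below 0.012 m) or (z of holder_b in the frame of tray_in between -0.004 and 0.006 m and angle between holder_b's own z axis and vertical below 0.06 rad and x of holder_b in the frame of tray_in between -0.07 and 0.07 m and y of holder_b in the frame of tray_in between -0.055 and 0.055 m and z of tip_b in the frame of holder_b below 0.04382 m and linear speed of holder_b below 0.02 m/s and contact force between the fingers and holder_b below 0.1 N and distance of each of holder_a, holder_c from where it was at the start of the episode below 0.012 m) or (z of holder_c in the frame of tray_in between -0.004 and 0.006 m and angle between holder_c's own z axis and vertical below 0.06 rad and x of holder_c in the frame of tray_in between -0.07 and 0.07 m and y of holder_c in the frame of tray_in between -0.055 and 0.055 m and z of tip_c in the frame of holder_c below 0.04382 m and linear speed of holder_c below 0.02 m/s and contact force between the fingers and holder_c below 0.1 N and distance of each of holder_a, holder_b from where it was at the start of the episode below 0.012 m)) and z of tip_a in the frame of holder_a above 0.042 m and z of tip_b in the frame of holder_b above 0.042 m and z of tip_c in the frame of holder_c above 0.042 m and distance of each of beaker, hex_key, water_bottle, buffer_jar, tweezers from where it was at the start of the episode below 0.03 m); the robot touches nothing.
It fails at once if the robot presses on a strip with more than 15 N (contact force between any of strip_a, strip_b, strip_c and the fingers above 15 N or contact force between any of strip_a, strip_b, strip_c and the arm above 15 N).
It fails at once if more than one holder is taken from its slot or shoved about (more than 12 mm) (distance of each of holder_a, holder_b from where it was at the start of the episode above 0.012 m or distance of each of holder_a, holder_c from where it was at the start of the episode above 0.012 m or distance of each of holder_b, holder_c from where it was at the start of the episode above 0.012 m).
It fails at once if a holder is tipped over (angle between any of holder_a, holder_b, holder_c's own z axis and vertical above 0.6 rad).
It fails at once if something else on the bench is shoved away (more than 30 mm) or knocked over (distance of any of beaker, hex_key, water_bottle, buffer_jar, tweezers from where it was at the start of the episode above 0.03 m or angle between any of beaker, hex_key, water_bottle, buffer_jar, tweezers's own z axis and vertical above 0.4 rad).
It also fails if it takes over 72 s, if anything falls off the work surface, if the arm or the gripper's body presses on something with over 40 N, if the wrist force passes 120 N, or if a joint passes its speed limit or range.

## Working session

There is one attempt and no reset: what is moved stays moved. The work goes in short steps, Python scripts to look and compute and a tool call to move; the robot and the scene stay as the last step left them, time stands still between calls to the robot, and variables do not carry over. Pictures are saved under pics/ and viewed, at most 10 in all, crops included, and the job is handed in when it is done.

Besides the shell and the picture viewer there is one more tool, called after "Call:" by a JSON object that holds its "method" and its "body". play_rows: Moves the arm, as the interface text tells. Its arguments: {"type":"object","properties":{"motion":{"type":"array"},"fingers":{"type":"number"}},"required":["motion"]}

```bash
mkdir -p pics; python3 - <<'E'
from rig import bot, imaging, finder
import cv2,numpy as np
s=bot.read_state()
for k in ("time_s","position","tcp_rot","force","opening"):print(k,s[k])
for c in ("scene","top"):
    d=imaging.capture(c); cv2.imwrite(f"pics/{c}0.png",cv2.cvtColor(d["frame"],cv2.COLOR_RGB2BGR))
    print(c,d["camera_matrix"],d["k1"],d["R"],d["t"])
    for n in ("rack","holder_a","strip_a","stop_a","tray_in","beaker","hex_key","water_bottle","buffer_jar","tweezers"):
        try: print(n,[(np.round(q["at"],3).tolist(),round(q["confidence"],2)) for q in finder.recognise(c,n)])
        except Exception as e: print(n,e)
E
```

```text
time_s 0.0
position [0.15478538 0.60482199 0.2385678 ]
tcp_rot [[-9.68715701e-01  2.48171485e-01 -8.96867812e-04]
 [ 2.48172804e-01  9.68713833e-01 -1.94127133e-03]
 [ 3.87040069e-04 -2.10311821e-03 -9.99997714e-01]]
force [ 0.5433557  -0.45211797 -0.51768784]
opening 1.0020490857804036
scene [[362.11638449   0.         251.84571172]
 [  0.         362.11638449 183.61966522]
 [  0.           0.           1.        ]] -0.08275095572163424 [[ 0.00986794  0.99994841 -0.00240826]
 [ 0.82722242 -0.00951642 -0.56179401]
 [-0.56178795  0.00355158 -0.82727365]] [ 0.00405498 -0.45642906  1.27634034]
rack [([0.546, -0.172, 0.014], 0.62)]
holder_a [([0.561, -0.103, 0.062], 0.67), ([0.527, -0.269, 0.058], 0.58), ([0.542, -0.188, 0.051], 0.57)]
strip_a [([0.506, -0.107, 0.056], 0.77), ([0.573, 0.218, 0.002], 0.69), ([0.487, -0.273, 0.054], 0.67), ([0.497, -0.19, 0.053], 0.67), ([0.561, -0.102, 0.059], 0.65), ([0.543, -0.19, 0.056], 0.19)]
stop_a []
tray_in [([0.577, 0.222, 0.003], 0.97), ([0.541, -0.172, 0.01], 0.44)]
beaker [([0.529, 0.006, 0.051], 0.61)]
hex_key [([0.662, -0.008, 0.003], 0.4)]

[... 678 characters left out ...]
, -0.108, 0.056], 0.64)]
strip_a [([0.501, -0.109, 0.052], 0.91), ([0.484, -0.273, 0.057], 0.87), ([0.492, -0.191, 0.057], 0.78), ([0.432, -0.008, 0.005], 0.43), ([0.512, -0.268, 0.062], 0.41)]
stop_a []
tray_in [([0.75, -0.056, 0.085], 0.67), ([0.573, 0.22, -0.001], 0.58), ([0.504, -0.107, 0.054], 0.4), ([0.484, -0.277, 0.055], 0.16)]
beaker [([0.539, 0.008, 0.014], 0.93), ([0.513, -0.175, 0.012], 0.59)]
hex_key [([0.432, -0.01, 0.007], 0.71)]
water_bottle [([0.737, 0.056, 0.104], 0.88), ([0.43, -0.008, 0.0], 0.74), ([0.508, -0.173, 0.007], 0.73), ([0.491, -0.19, 0.054], 0.57)]
buffer_jar [([0.75, -0.059, 0.086], 0.85), ([0.663, -0.009, 0.001], 0.55)]
tweezers [([0.664, -0.007, 0.0], 0.72)]
```

View pics/top0.png

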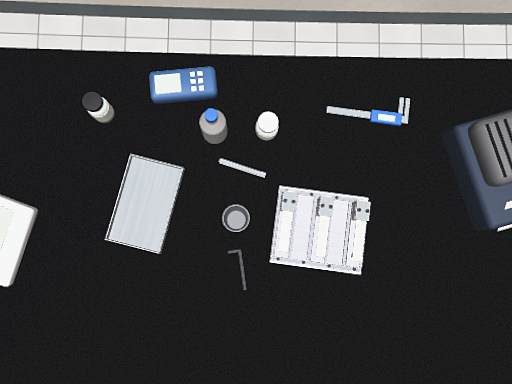

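View pics/scene0.png

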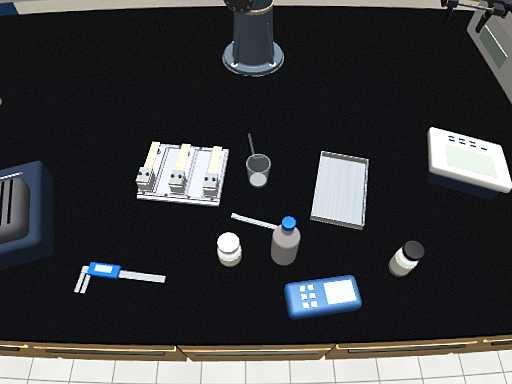

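The top view shows the rack at about (320,230) px with the clamp blocks at its far (+x) side. The tray is at about (145,203), with the beaker at (236,218), hex key at (238,268) and tweezers at (242,168) between them. The scene view agrees.

```bash
cat > h.py <<'E'
from rig import bot, imaging, finder
import cv2,numpy as np
def proj(d,X):
    c=np.atleast_2d(X)@d["R"].T+d["t"]; s=c[:,:2]/c[:,2:]
    s=s*(1+d["k1"]*(s**2).sum(1,keepdims=True)); K=d["camera_matrix"]
    return s@np.diag([K[0,0],K[1,1]])+K[:2,2]
def back(d,p,z):
    K=d["camera_matrix"]; p=np.asarray(p,float).reshape(-1,1,2)
    s=cv2.undistortPoints(p,K,np.array([d["k1"],0,0,0,0.])).reshape(-1,2)
    r=np.c_[s,np.ones(len(s))]@d["R"]; c=-d["R"].T@d["t"]
    return c+r*((z-c[2])/r[:,2])[:,None]
def T(x,y,a,P):
    P=np.atleast_2d(np.asarray(P,float)); c,s=np.cos(a),np.sin(a)
    return np.c_[x+c*P[:,0]-s*P[:,1],y+s*P[:,0]+c*P[:,1],P[:,2]]
def rect(x0,x1,y0,y1,z): return np.array([[x0,y0,z],[x1,y0,z],[x1,y1,z],[x0,y1,z]])
E
cat > fit.py <<'E'
from h import *
out={}
for c in ("top","scene"):
    d=imaging.capture(c); f=d["frame"]
    g=cv2.cvtColor(f,cv2.COLOR_RGB2GRAY); m=(g>75).astype(np.uint8)
    S=f.copy()
    for n,z,ctr,dim in (("rack",.012,(.508,-.174),(.184,.216)),("tray",.022,(.575,.22),(.21,.13))):
        k=cv2.morphologyEx(m,cv2.MORPH_CLOSE,np.ones((5,5)))
        N,L,st,ce=cv2.connectedComponentsWithStats(k)
        u=proj(d,[*ctr,z])[0].astype(int); l=L[u[1],u[0]]
        cs,_=cv2.findContours((L==l).astype(np.uint8),cv2.RETR_EXTERNAL,cv2.CHAIN_APPROX_NONE)
        W=back(d,max(cs,key=len).reshape(-1,2),z)[:,:2]
        r=cv2.minAreaRect((W*1000).astype(np.float32)); print(c,n,np.round(r[0],1),np.round(r[1],1),round(r[2],2),"px",st[l])
E
python3 fit.py
```

```text
top rack [ 515.7 -193. ] [223.2 186.4] 83.21 px [ 269  185  102   90 7248]
top tray [572.1 221.6] [134.9 211.9] 76.3 px [ 104  153   81  101 5170]
scene rack [ 516.4 -199.8] [235.6 196. ] 83.29 px [ 135  141   94   65 4794]
scene tray [580.2 220.5] [132.3 223.2] 76.14 px [ 310  151   59   79 3651]
```

```bash
cat > ov.py <<'E'
from h import *
import sys
x,y,a=[float(v) for v in sys.argv[1:4]]; tx,ty,ta=[float(v) for v in sys.argv[4:7]]; a=np.radians(a);ta=np.radians(ta)
ims=[]
for c,box in (("top",(262,178,378,280)),("scene",(130,133,236,210))):
    d=imaging.capture(c); Z=4; ux,uy,vx,vy=box
    I=cv2.resize(cv2.cvtColor(d["frame"],cv2.COLOR_RGB2BGR)[uy:vy,ux:vx],None,fx=Z,fy=Z,interpolation=cv2.INTER_CUBIC)
    def pl(P,col):
        q=((proj(d,P)-[ux,uy]+.5)*Z).round().astype(int); cv2.polylines(I,[q.reshape(-1,1,2)],True,col,1)
    pl(T(x,y,a,rect(-.092,.092,-.108,.108,.012)),(0,0,255))
    for k in (-.084,0,.084):
        pl(T(x,y,a,rect(-.062,.031,k-.011,k+.011,.056)),(0,200,0)); pl(T(x,y,a,rect(.031,.075,k-.016,k+.016,.064)),(255,0,0))
    ims.append(I)
w=max(i.shape[1] for i in ims)
I=np.vstack([cv2.copyMakeBorder(i,0,0,0,w-i.shape[1],cv2.BORDER_CONSTANT) for i in ims])
I=cv2.resize(I,None,fx=min(1,600/I.shape[0]),fy=min(1,600/I.shape[0]),interpolation=cv2.INTER_AREA)
cv2.imwrite(sys.argv[7],I)
E
python3 ov.py .513 -.193 -6.8 .572 .221 -13.7 pics/ov1.png
```

```text
(no output)
```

View pics/ov1.png

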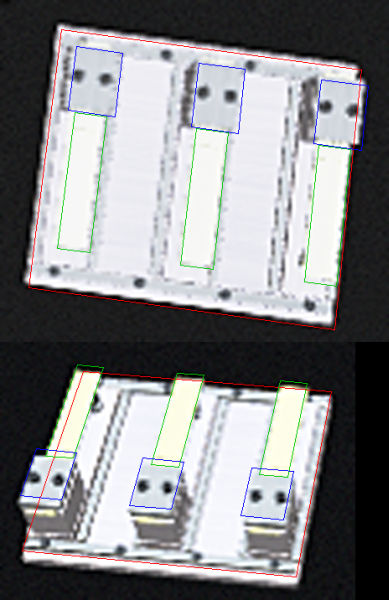

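The overlay matches within 1–2 mm. In the top crop, the plate, blocks and strips all line up, so I'm using rack (0.513, -0.193, -6.8°).

```bash
cat > go.py <<'E'
from h import *
import sys
from scipy.spatial.transform import Rotation as Ro
RX,RY,RA=.513,-.193,np.radians(-6.8)
def want(yaw):  # tool x = minus holder x
    c,s=np.cos(yaw),np.sin(yaw); return np.array([[-c,-s,0],[-s,c,0],[0,0,-1.]])
def delta(p,yaw,st=None):
    st=st or bot.read_state(); R=np.array(st["tcp_rot"])
    return np.r_[R.T@(np.array(p)-st["position"]),Ro.from_matrix(R.T@want(yaw)).as_rotvec(degrees=True)]
if __name__=="__main__":
    for k in sys.argv[1:]:
        v=[float(q) for q in k.split(",")]   # x,y,z,yawdeg in world
        print(np.round(delta(v[:3],np.radians(v[3])),4).tolist())
E
python3 - <<'E'
from go import *
for k in (.084,0,-.084): print(T(RX,RY,RA,[-.058,k,0]).round(4))
E
python3 go.py .42,.3,.24,-6.8 .466,-.102,.24,-6.8
```

```text
[[ 0.4654 -0.1027  0.    ]]
[[ 0.4554 -0.1861  0.    ]]
[[ 0.4455 -0.2695  0.    ]]
[-0.3324, -0.2302, -0.0004, 0.0032, 0.0011, -7.5692]
[-0.4768, -0.6082, -0.0005, 0.0032, 0.0011, -7.5692]
```

Units first: shifts go in shares of 800 mm and turns go in shares of 90 degrees. So -0.24 m / 0.8 = -0.3, -0.21 m / 0.8 = -0.2625, -7.57 degrees / 90 = -0.0841.

Call:
{"method": "play_rows", "body": {"motion": [[[-0.02,-0.0138,0,0,0,-0.0111],[-0.06,-0.0413,0,0,0,-0.0333],[-0.1,-0.07,0,0,0,-0.0556],[-0.14,-0.0975,0,0,0,-0.0833],[-0.1813,-0.125,0,0,0,-0.0841],[-0.2213,-0.1525,0,0,0,-0.0841],[-0.2625,-0.1813,0,0,0,-0.0841],[-0.3,-0.2075,0,0,0,-0.0841]]], "fingers": 0}}

```text
time_s: 1.97
position: [0.3476, 0.3834, 0.2398]
tcp_rot: [[-0.993, 0.118, 0.001], [0.118, 0.993, 0.0], [-0.001, 0.0, -1.0]]
force: [-0.4, 0.7, -0.1]
opening: 0.479
grasp_force: 0.0
```

```bash
python3 go.py .43,.22,.24,-6.8 .46,0.0,.24,-6.8
```

```text
[-0.1012, -0.1525, -0.0002, 0.011, 0.0365, -0.0021]
[-0.157, -0.3674, -0.0002, 0.011, 0.0365, -0.0021]
```

Scaled: -0.28 m / 0.8 = -0.35, -0.05 m / 0.8 = -0.0625.

Call:
{"method": "play_rows", "body": {"motion": [[[-0.0313,-0.0375,0,0,0,0],[-0.0625,-0.0775,0,0,0,0],[-0.0938,-0.1175,0,0,0,0],[-0.1188,-0.1625,0,0,0,0],[-0.1375,-0.21,0,0,0,0],[-0.1563,-0.2575,0,0,0,0],[-0.1688,-0.3063,0,0,0,0],[-0.1775,-0.35,0,0,0,0]]]}}

```text
time_s: 2.63
position: [0.4552, 0.0878, 0.2398]
tcp_rot: [[-0.993, 0.119, 0.002], [0.119, 0.993, -0.0], [-0.002, -0.0, -1.0]]
force: [0.6, 0.1, 0.1]
opening: 0.006
grasp_force: 0.0
```

```bash
python3 go.py .4655,-.1025,.15,-6.8 .4655,-.1025,.085,-6.8
```

```text
[-0.0328, -0.1877, 0.0899, -0.0124, 0.0924, -0.0358]
[-0.0327, -0.1877, 0.1549, -0.0124, 0.0924, -0.0358]
```

Scaled: -0.188 m / 0.8 = -0.235, -0.15 m / 0.8 = -0.1875, 0.09 degrees / 90 = 0.001.

Call:
{"method": "play_rows", "body": {"motion": [[[-0.0075,-0.045,0,0,0.001,0],[-0.0163,-0.0938,0,0,0.001,0],[-0.025,-0.1425,0.0125,0,0.001,0],[-0.0325,-0.1875,0.0375,0,0.001,0],[-0.0406,-0.235,0.0625,0,0.001,0],[-0.0406,-0.235,0.1063,0,0.001,0],[-0.0406,-0.235,0.15,0,0.001,0],[-0.0406,-0.235,0.1813,0,0.001,0]]]}}

```text
time_s: 3.3
position: [0.4637, -0.1013, 0.0926]
tcp_rot: [[-0.993, 0.121, -0.002], [0.121, 0.993, 0.001], [0.003, 0.0, -1.0]]
force: [0.4, 0.7, -0.0]
opening: 0.004
grasp_force: 0.0
```

```bash
python3 - <<'E'
from go import *
s=bot.read_state();print(s["position"],s["force"],s["opening"]);print(delta([.4655,-.1025,.073],RA,s))
d=imaging.capture("scene")
cv2.imwrite("pics/s1.png",cv2.resize(cv2.cvtColor(d["frame"],cv2.COLOR_RGB2BGR)[90:230,110:300],None,fx=4,fy=4,interpolation=cv2.INTER_CUBIC))
E
```

```text
[ 0.46370297 -0.10134705  0.09261467] [ 0.36459764  0.65423701 -0.03497287] 0.003628666287946125
[-0.00197358 -0.00093473  0.01960931  0.02286131 -0.14666218 -0.15178545]
```

View pics/s1.png

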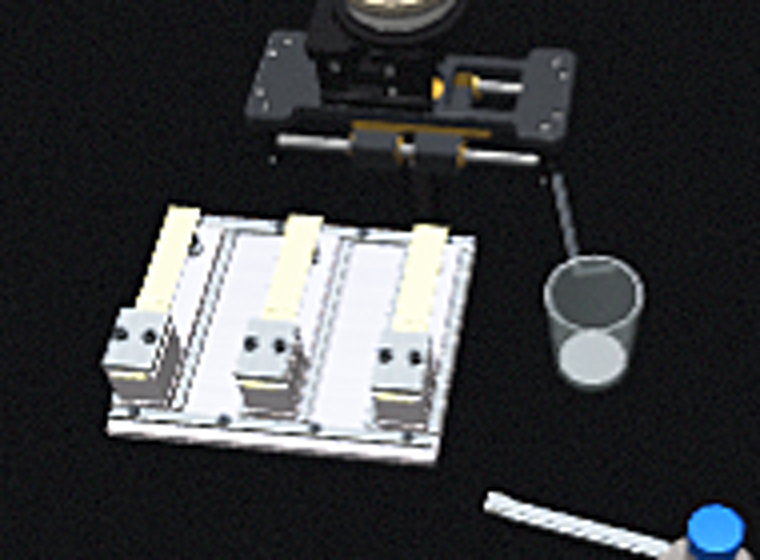

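The closed fingers hang just above the left strip's tip, at about (430,210) in the crop. Descending now.

Scaled: 0.02 m / 0.8 = 0.025, -0.001 m / 0.8 = -0.0013.

Call:
{"method": "play_rows", "body": {"motion": [[[-0.0025,-0.0013,0.01,0,0,0],[-0.0025,-0.0013,0.0175,0,0,0],[-0.0025,-0.0013,0.0225,0,0,0],[-0.0025,-0.0013,0.025,0,0,0],[-0.0025,-0.0013,0.025,0,0,0],[-0.0025,-0.0013,0.025,0,0,0]]]}}

```text
time_s: 3.85
position: [0.4666, -0.1015, 0.0754]
tcp_rot: [[-0.993, 0.118, 0.0], [0.118, 0.993, -0.001], [-0.0, -0.001, -1.0]]
force: [0.3, -0.2, -0.6]
opening: 0.005
grasp_force: 0.0
```

Scaled: 0.002 m / 0.8 = 0.0025, 0.001 m / 0.8 = 0.0013.

Call:
{"method": "play_rows", "body": {"motion": [[[0,0,0.0013,0,0,0],[0,0,0.0025,0,0,0],[0,0,0.0025,0,0,0],[0,0,0.0025,0,0,0]]]}}

```text
time_s: 4.18
position: [0.4663, -0.1016, 0.0728]
tcp_rot: [[-0.993, 0.118, -0.001], [0.118, 0.993, -0.0], [0.001, -0.0, -1.0]]
force: [0.1, -0.5, -0.2]
opening: 0.009
grasp_force: 0.2
```

Scaled: 0.002 m / 0.8 = 0.0025, 0.001 m / 0.8 = 0.0013.

Call:
{"method": "play_rows", "body": {"motion": [[[0,0,0.0013,0,0,0],[0,0,0.0025,0,0,0],[0,0,0.0025,0,0,0],[0,0,0.0025,0,0,0]]]}}

```text
time_s: 4.52
position: [0.4663, -0.1016, 0.0706]
tcp_rot: [[-0.993, 0.118, -0.001], [0.118, 0.993, -0.0], [0.001, -0.0, -1.0]]
force: [1.8, 0.4, 2.3]
opening: 0.006
grasp_force: 1.0
```

Scaled: 0.002 m / 0.8 = 0.0025, 0.001 m / 0.8 = 0.0013.

Call:
{"method": "play_rows", "body": {"motion": [[[0,0,0.0013,0,0,0],[0,0,0.0025,0,0,0],[0,0,0.0025,0,0,0],[0,0,0.0025,0,0,0]]]}}

```text
time_s: 4.85
position: [0.4664, -0.1017, 0.0686]
tcp_rot: [[-0.993, 0.118, -0.001], [0.118, 0.993, -0.0], [0.001, -0.0, -1.0]]
force: [0.8, 1.1, 2.8]
opening: 0.005
grasp_force: 1.8
```

Call:
{"method": "play_rows", "body": {"motion": [[[0,0,0.0013,0,0,0],[0,0,0.0019,0,0,0],[0,0,0.0019,0,0,0],[0,0,0.0019,0,0,0]]]}}

```text
time_s: 5.18
position: [0.4664, -0.1017, 0.0672]
tcp_rot: [[-0.993, 0.118, -0.001], [0.118, 0.993, -0.0], [0.001, -0.0, -1.0]]
force: [0.6, 0.3, 3.9]
opening: 0.004
grasp_force: 2.3
```

Scaled: 0.0008 m / 0.8 = 0.001.

Call:
{"method": "play_rows", "body": {"motion": [[[0,0,0.001,0,0,0],[0,0,0.001,0,0,0],[0,0,0.001,0,0,0],[0,0,0.001,0,0,0]]]}}

```text
time_s: 5.52
position: [0.4665, -0.1017, 0.0664]
tcp_rot: [[-0.993, 0.119, -0.001], [0.119, 0.993, -0.0], [0.001, -0.0, -1.0]]
force: [0.7, 0.7, 4.9]
opening: 0.007
grasp_force: 2.6
```

Scaled: 0.0008 m / 0.8 = 0.001.

Call:
{"method": "play_rows", "body": {"motion": [[[0,0,0.001,0,0,0],[0,0,0.001,0,0,0],[0,0,0.001,0,0,0],[0,0,0.001,0,0,0]]]}}

```text
time_s: 5.85
position: [0.4665, -0.1017, 0.0658]
tcp_rot: [[-0.993, 0.118, -0.0], [0.118, 0.993, -0.0], [0.0, -0.0, -1.0]]
force: [0.6, 0.5, 7.4]
opening: 0.008
grasp_force: 3.4
```

Scaled: 0.0008 m / 0.8 = 0.001.

Call:
{"method": "play_rows", "body": {"motion": [[[0,0,0.001,0,0,0],[0,0,0.001,0,0,0],[0,0,0.001,0,0,0],[0,0,0.001,0,0,0]]]}}

```text
time_s: 6.18
position: [0.4665, -0.1017, 0.0652]
tcp_rot: [[-0.993, 0.118, -0.0], [0.118, 0.993, -0.0], [0.0, -0.0, -1.0]]
force: [0.1, 0.4, 9.5]
opening: 0.008
grasp_force: 4.4
```

Left: contact at z 0.073, the stop felt at 0.0664 with about 5 N, now 9.5 N. It's a sound strip. On to the middle one.

Scaled: -0.084 m / 0.8 = -0.105, -0.012 m / 0.8 = -0.015.

Call:
{"method": "play_rows", "body": {"motion": [[[0,0,-0.005,0,0,0],[0,0,-0.015,0,0,0],[0,0,-0.0275,0,0,0],[0,-0.0313,-0.0275,0,0,0],[0,-0.075,-0.0275,0,0,0],[0,-0.105,-0.0275,0,0,0],[0,-0.105,-0.02,0,0,0],[0,-0.105,-0.015,0,0,0]]]}}

```text
time_s: 6.85
position: [0.4552, -0.1856, 0.0762]
tcp_rot: [[-0.993, 0.121, -0.003], [0.121, 0.993, 0.001], [0.003, 0.001, -1.0]]
force: [-0.2, 0.8, 0.5]
opening: 0.004
grasp_force: 0.0
```

Scaled: 0.003 m / 0.8 = 0.0038, 0.0015 m / 0.8 = 0.0019.

Call:
{"method": "play_rows", "body": {"motion": [[[0,0,0.0019,0,0,0],[0,0,0.0038,0,0,0],[0,0,0.0038,0,0,0],[0,0,0.0038,0,0,0]]]}}

```text
time_s: 7.18
position: [0.4558, -0.1838, 0.0735]
tcp_rot: [[-0.993, 0.117, -0.003], [0.117, 0.993, 0.001], [0.003, 0.001, -1.0]]
force: [0.3, 0.1, -0.5]
opening: 0.008
grasp_force: 0.0
```

Scaled: 0.003 m / 0.8 = 0.0038, 0.001 m / 0.8 = 0.0013.

Call:
{"method": "play_rows", "body": {"motion": [[[0,0,0.0013,0,0,0],[0,0,0.0025,0,0,0],[0,0,0.0038,0,0,0],[0,0,0.0038,0,0,0],[0,0,0.0038,0,0,0]]]}}

```text
time_s: 7.6
position: [0.4562, -0.1848, 0.0707]
tcp_rot: [[-0.993, 0.118, -0.001], [0.118, 0.993, 0.0], [0.002, 0.0, -1.0]]
force: [0.2, 0.8, 1.7]
opening: 0.002
grasp_force: 0.7
```

Scaled: 0.002 m / 0.8 = 0.0025, 0.001 m / 0.8 = 0.0013.

Call:
{"method": "play_rows", "body": {"motion": [[[0,0,0.0013,0,0,0],[0,0,0.0025,0,0,0],[0,0,0.0025,0,0,0],[0,0,0.0025,0,0,0],[0,0,0.0025,0,0,0]]]}}

```text
time_s: 8.02
position: [0.4562, -0.1849, 0.0687]
tcp_rot: [[-0.993, 0.119, -0.001], [0.119, 0.993, 0.0], [0.001, -0.0, -1.0]]
force: [0.4, 1.6, 2.9]
opening: 0.001
grasp_force: 1.2
```

Scaled: 0.0015 m / 0.8 = 0.0019, 0.001 m / 0.8 = 0.0013.

Call:
{"method": "play_rows", "body": {"motion": [[[0,0,0.0013,0,0,0],[0,0,0.0019,0,0,0],[0,0,0.0019,0,0,0],[0,0,0.0019,0,0,0]]]}}

```text
time_s: 8.35
position: [0.4562, -0.185, 0.0672]
tcp_rot: [[-0.993, 0.118, -0.001], [0.118, 0.993, 0.0], [0.001, -0.0, -1.0]]
force: [0.4, 1.5, 2.9]
opening: 0.008
grasp_force: 1.6
```

Scaled: 0.0008 m / 0.8 = 0.001.

Call:
{"method": "play_rows", "body": {"motion": [[[0,0,0.001,0,0,0],[0,0,0.001,0,0,0],[0,0,0.001,0,0,0],[0,0,0.001,0,0,0]]]}}

```text
time_s: 8.68
position: [0.4563, -0.185, 0.0664]
tcp_rot: [[-0.993, 0.118, -0.001], [0.118, 0.993, -0.0], [0.001, -0.0, -1.0]]
force: [0.8, 1.7, 4.6]
opening: 0.003
grasp_force: 1.8
```

Scaled: 0.0008 m / 0.8 = 0.001.

Call:
{"method": "play_rows", "body": {"motion": [[[0,0,0.001,0,0,0],[0,0,0.001,0,0,0],[0,0,0.001,0,0,0],[0,0,0.001,0,0,0]]]}}

```text
time_s: 9.02
position: [0.4563, -0.1851, 0.0656]
tcp_rot: [[-0.993, 0.118, -0.001], [0.118, 0.993, -0.0], [0.001, -0.0, -1.0]]
force: [0.6, 1.8, 4.6]
opening: 0.006
grasp_force: 2.0
```

Scaled: 0.0008 m / 0.8 = 0.001.

Call:
{"method": "play_rows", "body": {"motion": [[[0,0,0.001,0,0,0],[0,0,0.001,0,0,0],[0,0,0.001,0,0,0],[0,0,0.001,0,0,0]]]}}

```text
time_s: 9.35
position: [0.4564, -0.1851, 0.0648]
tcp_rot: [[-0.993, 0.118, -0.001], [0.118, 0.993, -0.0], [0.001, -0.0, -1.0]]
force: [1.9, 3.0, 5.0]
opening: 0.007
grasp_force: 2.2
```

Call:
{"method": "play_rows", "body": {"motion": [[[0,0,0.001,0,0,0],[0,0,0.001,0,0,0],[0,0,0.001,0,0,0],[0,0,0.001,0,0,0]]]}}

```text
time_s: 9.68
position: [0.4564, -0.1851, 0.064]
tcp_rot: [[-0.993, 0.118, -0.001], [0.118, 0.993, -0.0], [0.001, -0.0, -1.0]]
force: [2.7, 2.5, 4.6]
opening: 0.005
grasp_force: 2.4
```

Scaled: 0.0008 m / 0.8 = 0.001.

Call:
{"method": "play_rows", "body": {"motion": [[[0,0,0.001,0,0,0],[0,0,0.001,0,0,0],[0,0,0.001,0,0,0],[0,0,0.001,0,0,0]]]}}

```text
time_s: 10.02
position: [0.4565, -0.1851, 0.0633]
tcp_rot: [[-0.993, 0.118, -0.001], [0.118, 0.993, -0.0], [0.001, -0.0, -1.0]]
force: [1.6, 1.5, 4.7]
opening: 0.002
grasp_force: 2.6
```

Scaled: 0.0008 m / 0.8 = 0.001.

Call:
{"method": "play_rows", "body": {"motion": [[[0,0,0.001,0,0,0],[0,0,0.001,0,0,0],[0,0,0.001,0,0,0],[0,0,0.001,0,0,0]]]}}

```text
time_s: 10.35
position: [0.4566, -0.1852, 0.0626]
tcp_rot: [[-0.993, 0.118, -0.0], [0.118, 0.993, -0.0], [0.0, -0.001, -1.0]]
force: [2.5, 1.9, 7.0]
opening: 0.008
grasp_force: 3.1
```

Call:
{"method": "play_rows", "body": {"motion": [[[0,0,0.001,0,0,0],[0,0,0.001,0,0,0],[0,0,0.001,0,0,0],[0,0,0.001,0,0,0]]]}}

```text
time_s: 10.68
position: [0.4566, -0.1852, 0.062]
tcp_rot: [[-0.993, 0.118, -0.0], [0.118, 0.993, -0.001], [0.0, -0.001, -1.0]]
force: [2.7, 1.9, 8.7]
opening: 0.003
grasp_force: 4.0
```

The middle strip carries about 5.5 N at its stop (about 10 mm of travel) and now bears at 8.7 N, so it's sound. On to the right one.

Scaled: -0.085 m / 0.8 = -0.1063, -0.06 m / 0.8 = -0.075.

Call:
{"method": "play_rows", "body": {"motion": [[[0,0,-0.005,0,0,0],[0,0,-0.015,0,0,0],[0,0,-0.0313,0,0,0],[0,-0.0313,-0.0313,0,0,0],[0,-0.075,-0.0313,0,0,0],[0,-0.1063,-0.0313,0,0,0],[0,-0.1063,-0.0238,0,0,0],[0,-0.1063,-0.0188,0,0,0]]]}}

```text
time_s: 11.35
position: [0.445, -0.2704, 0.076]
tcp_rot: [[-0.993, 0.121, -0.003], [0.121, 0.993, 0.001], [0.003, 0.0, -1.0]]
force: [-1.1, 0.3, -0.9]
opening: 0.01
grasp_force: 0.0
```

Scaled: 0.003 m / 0.8 = 0.0038, 0.0015 m / 0.8 = 0.0019.

Call:
{"method": "play_rows", "body": {"motion": [[[0,0,0.0019,0,0,0],[0,0,0.0038,0,0,0],[0,0,0.0038,0,0,0],[0,0,0.0038,0,0,0]]]}}

```text
time_s: 11.68
position: [0.4458, -0.2681, 0.0734]
tcp_rot: [[-0.993, 0.117, -0.003], [0.117, 0.993, 0.001], [0.003, 0.001, -1.0]]
force: [-0.0, 0.6, -0.5]
opening: 0.004
grasp_force: 0.0
```

Scaled: 0.003 m / 0.8 = 0.0038, 0.001 m / 0.8 = 0.0013.

Call:
{"method": "play_rows", "body": {"motion": [[[0,0,0.0013,0,0,0],[0,0,0.0025,0,0,0],[0,0,0.0038,0,0,0],[0,0,0.0038,0,0,0],[0,0,0.0038,0,0,0]]]}}

```text
time_s: 12.1
position: [0.4461, -0.2692, 0.0706]
tcp_rot: [[-0.993, 0.118, -0.002], [0.118, 0.993, 0.0], [0.002, 0.0, -1.0]]
force: [0.4, -0.1, 1.3]
opening: 0.008
grasp_force: 0.4
```

Call:
{"method": "play_rows", "body": {"motion": [[[0,0,0.0013,0,0,0],[0,0,0.0025,0,0,0],[0,0,0.0025,0,0,0],[0,0,0.0025,0,0,0],[0,0,0.0025,0,0,0]]]}}

```text
time_s: 12.52
position: [0.4461, -0.2694, 0.0686]
tcp_rot: [[-0.993, 0.119, -0.001], [0.119, 0.993, 0.0], [0.001, -0.0, -1.0]]
force: [0.0, 0.2, 1.8]
opening: 0.004
grasp_force: 0.6
```

Scaled: 0.001 m / 0.8 = 0.0013.

Call:
{"method": "play_rows", "body": {"motion": [[[0,0,0.0013,0,0,0],[0,0,0.0013,0,0,0],[0,0,0.0013,0,0,0],[0,0,0.0013,0,0,0]]]}}

```text
time_s: 12.85
position: [0.4462, -0.2694, 0.0676]
tcp_rot: [[-0.993, 0.118, -0.001], [0.118, 0.993, -0.0], [0.001, -0.0, -1.0]]
force: [1.1, 0.3, 1.3]
opening: 0.007
grasp_force: 0.8
```

Scaled: 0.0008 m / 0.8 = 0.001.

Call:
{"method": "play_rows", "body": {"motion": [[[0,0,0.001,0,0,0],[0,0,0.001,0,0,0],[0,0,0.001,0,0,0],[0,0,0.001,0,0,0]]]}}

```text
time_s: 13.18
position: [0.4461, -0.2694, 0.0668]
tcp_rot: [[-0.993, 0.118, -0.001], [0.118, 0.993, -0.0], [0.001, -0.0, -1.0]]
force: [0.6, 0.1, 1.6]
opening: 0.005
grasp_force: 0.9
```

The right strip is clearly softer. I'll keep going until it reaches its stop.

Scaled: 0.0008 m / 0.8 = 0.001.

Call:
{"method": "play_rows", "body": {"motion": [[[0,0,0.001,0,0,0],[0,0,0.001,0,0,0],[0,0,0.001,0,0,0],[0,0,0.001,0,0,0]]]}}

```text
time_s: 13.52
position: [0.4462, -0.2695, 0.066]
tcp_rot: [[-0.993, 0.118, -0.001], [0.118, 0.993, -0.0], [0.001, -0.0, -1.0]]
force: [-0.0, -0.6, 2.9]
opening: 0.006
grasp_force: 1.0
```

Call:
{"method": "play_rows", "body": {"motion": [[[0,0,0.001,0,0,0],[0,0,0.001,0,0,0],[0,0,0.001,0,0,0],[0,0,0.001,0,0,0]]]}}

```text
time_s: 13.85
position: [0.4462, -0.2695, 0.0652]
tcp_rot: [[-0.993, 0.118, -0.001], [0.118, 0.993, -0.0], [0.001, -0.0, -1.0]]
force: [1.0, 0.9, 2.6]
opening: 0.004
grasp_force: 1.1
```

Scaled: 0.0008 m / 0.8 = 0.001.

Call:
{"method": "play_rows", "body": {"motion": [[[0,0,0.001,0,0,0],[0,0,0.001,0,0,0],[0,0,0.001,0,0,0],[0,0,0.001,0,0,0]]]}}

```text
time_s: 14.18
position: [0.4462, -0.2695, 0.0645]
tcp_rot: [[-0.993, 0.118, -0.001], [0.118, 0.993, -0.0], [0.001, -0.0, -1.0]]
force: [2.4, 0.2, 3.3]
opening: 0.005
grasp_force: 1.5
```

Scaled: 0.0008 m / 0.8 = 0.001.

Call:
{"method": "play_rows", "body": {"motion": [[[0,0,0.001,0,0,0],[0,0,0.001,0,0,0],[0,0,0.001,0,0,0],[0,0,0.001,0,0,0]]]}}

```text
time_s: 14.52
position: [0.4463, -0.2695, 0.0638]
tcp_rot: [[-0.993, 0.118, -0.001], [0.118, 0.993, -0.0], [0.001, -0.0, -1.0]]
force: [1.1, 1.1, 5.0]
opening: 0.009
grasp_force: 2.4
```

Scaled: 0.0006 m / 0.8 = 0.0008.

Call:
{"method": "play_rows", "body": {"motion": [[[0,0,0.0008,0,0,0],[0,0,0.0008,0,0,0],[0,0,0.0008,0,0,0],[0,0,0.0008,0,0,0]]]}}

```text
time_s: 14.85
position: [0.4464, -0.2695, 0.0633]
tcp_rot: [[-0.993, 0.118, -0.001], [0.118, 0.993, -0.0], [0.001, -0.0, -1.0]]
force: [1.1, 1.1, 6.4]
opening: 0.008
grasp_force: 3.0
```

Scaled: -0.065 m / 0.8 = -0.0813, -0.045 m / 0.8 = -0.0563.

Call:
{"method": "play_rows", "body": {"motion": [[[0,0,-0.005,0,0,0],[0,0,-0.015,0,0,0],[0,0,-0.0313,0,0,0],[0,0,-0.0563,0,0,0],[0,0,-0.0813,0,0,0],[0,0,-0.0813,0,0,0]]], "fingers": 0.06}}

```text
time_s: 15.35
position: [0.4469, -0.2702, 0.1309]
tcp_rot: [[-0.993, 0.118, 0.001], [0.118, 0.993, -0.003], [-0.002, -0.003, -1.0]]
force: [0.1, 0.3, 0.5]
opening: 0.38
grasp_force: 0.0
```

```bash
python3 - <<'E'
from go import *
print(bot.read_state()["force"])
g=T(RX,RY,RA,[.045,-.084,0])[0][:2]; print(g)
print(delta([*g,.12],RA).round(4),delta([*g,.046],RA).round(4))
E
```

```text
[0.05150014 0.28651177 0.53911281]
[ 0.54773751 -0.28173728]
[-0.1015  0.0005  0.011  -0.1658  0.0903  0.0239] [-0.1014  0.0007  0.085  -0.1658  0.0903  0.0239]
```

The right strip reached its stop at about 2.9 N, half of what the others gave, so it's the soft one. Moving above its block.

Scaled: -0.1015 m / 0.8 = -0.1269, 0.0005 m / 0.8 = 0.0006, -0.16 degrees / 90 = -0.0018.

Call:
{"method": "play_rows", "body": {"motion": [[[-0.0375,0,0,0,0,0],[-0.0813,0,0,0,0,0],[-0.1125,0,0,0,0,0],[-0.1269,0.0006,0.0125,-0.0018,0.001,0],[-0.1269,0.0006,0.0375,-0.0018,0.001,0],[-0.1269,0.0006,0.0438,-0.0018,0.001,0],[-0.1269,0.0006,0.0438,-0.0018,0.001,0],[-0.1269,0.0006,0.0438,-0.0018,0.001,0]]]}}

```text
time_s: 16.02
position: [0.5456, -0.2802, 0.092]
tcp_rot: [[-0.993, 0.119, -0.006], [0.119, 0.993, 0.005], [0.006, 0.004, -1.0]]
force: [0.2, 0.2, 0.0]
opening: 0.691
grasp_force: 0.0
```

```bash
python3 - <<'E'
from go import *
s=bot.read_state();print(s["position"],s["opening"])
g=T(RX,RY,RA,[.045,-.084,0])[0][:2]
print(delta([*g,.046],RA,s).round(4))
a=[]
for c,(u,v,w,h) in (("scene",(100,100,150,120)),("top",(262,170,150,120))):
    d=imaging.capture(c)
    a.append(cv2.resize(cv2.cvtColor(d["frame"],cv2.COLOR_RGB2BGR)[v:v+h,u:u+w],None,fx=2.66,fy=2.66,interpolation=cv2.INTER_CUBIC))
cv2.imwrite("pics/g1.png",np.hstack(a))
E
```

```text
[ 0.54561472 -0.28021425  0.09201023] 0.6907009334818701
[-0.0026 -0.0015  0.046   0.2464 -0.3489 -0.0116]
```

View pics/g1.png

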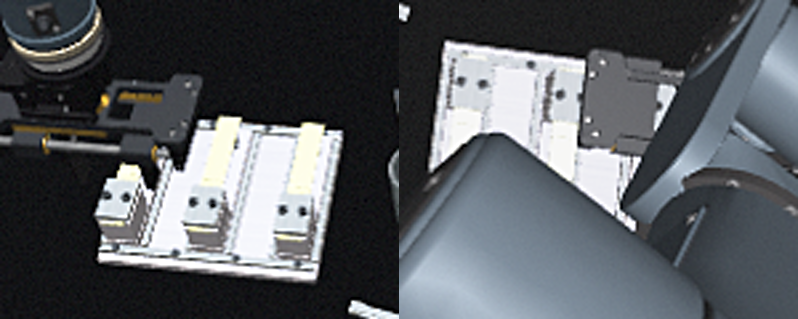

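```bash
python3 - <<'E'
from go import *
s=bot.read_state(); R=np.array(s["tcp_rot"]); p=s["position"]
d=imaging.capture("scene")
for q in ([0,.030,.017],[0,-.030,.017],[0,.045,.017],[0,.045,-.03]): print(q,(proj(d,p+R@q)[0]-[100,100])*2.66)
print((proj(d,T(RX,RY,RA,[.053,-.084,.064]))[0]-[100,100])*2.66)
E
```

```text
[0, 0.03, 0.017] [147.55349461 178.02607105]
[0, -0.03, 0.017] [ 86.76149195 172.85129716]
[0, 0.045, 0.017] [162.92427399 179.3370315 ]
[0, 0.045, -0.03] [151.97866425 148.27360125]
[116.89033685 190.89785357]
```

```bash
python3 - <<'E'
from go import *
s=bot.read_state(); R=np.array(s["tcp_rot"]); p=s["position"]
d=imaging.capture("scene"); u,v,w,h=110,130,90,70;Z=8
I=cv2.resize(cv2.cvtColor(d["frame"],cv2.COLOR_RGB2BGR)[v:v+h,u:u+w],None,fx=Z,fy=Z,interpolation=cv2.INTER_CUBIC)
I=np.clip(I.astype(float)**.6*255**.4,0,255).astype(np.uint8)
def pl(P,c): cv2.polylines(I,[((proj(d,P)-[u,v]+.5)*Z).astype(int).reshape(-1,1,2)],True,c,1)
for sg in (1,-1): pl(p+rect(-.0095,.0095,sg*.030,sg*.045,.017)@R.T,(0,0,255))
pl(T(RX,RY,RA,rect(.031,.075,-.1,-.068,.064)),(255,0,0))
cv2.imwrite("pics/g2.png",I)
E
```

```text
(no output)
```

View pics/g2.png

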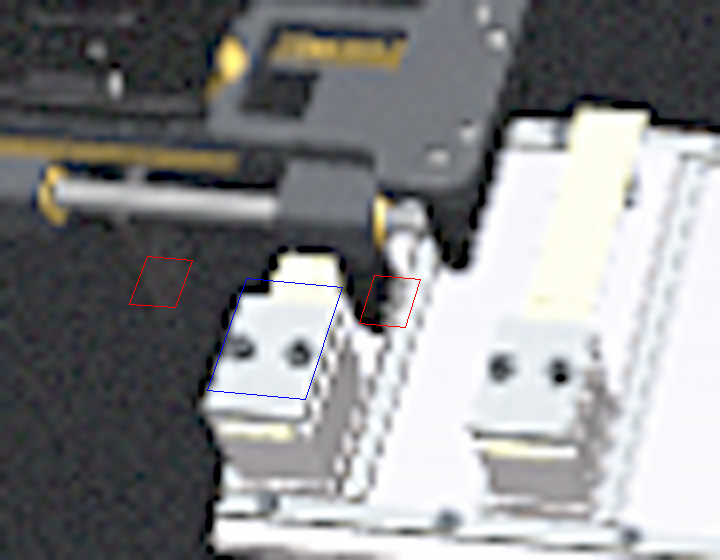

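The scene crop shows the +y finger at about (370,300), just beside the block top (blue outline). I'll open slightly wider and descend.

Scaled: 0.02 m / 0.8 = 0.025, 0.016 m / 0.8 = 0.02, -0.3 degrees / 90 = -0.0033.

Call:
{"method": "play_rows", "body": {"motion": [[[-0.0033,-0.0013,0,0.0022,-0.0033,0],[-0.0033,-0.0013,0,0.0022,-0.0033,0],[-0.0033,-0.0013,0.0063,0.0022,-0.0033,0],[-0.0033,-0.0013,0.0125,0.0022,-0.0033,0],[-0.0033,-0.0013,0.02,0.0022,-0.0033,0],[-0.0033,-0.0013,0.025,0.0022,-0.0033,0],[-0.0033,-0.0013,0.025,0.0022,-0.0033,0]]], "fingers": 0.072}}

```text
time_s: 16.8
position: [0.5485, -0.2815, 0.0712]
tcp_rot: [[-0.993, 0.118, -0.0], [0.118, 0.993, 0.001], [0.0, 0.001, -1.0]]
force: [-0.3, 0.4, 0.2]
opening: 0.828
grasp_force: 0.0
```

```bash
python3 - <<'E'
from go import *
s=bot.read_state();print(s["position"],s["force"],s["opening"])
g=T(RX,RY,RA,[.045,-.084,0])[0][:2]
print(delta([*g,.046],RA,s).round(4))
E
```

```text
[ 0.54849033 -0.28148296  0.07122824] [-0.30826154  0.36139996  0.21435918] 0.8278757743763984
[ 0.0007 -0.0004  0.0252  0.0445 -0.0225 -0.0021]
```

Scaled: 0.025 m / 0.8 = 0.0313, 0.021 m / 0.8 = 0.0263.

Call:
{"method": "play_rows", "body": {"motion": [[[0,0,0.0075,0,0,0],[0,0,0.0175,0,0,0],[0,0,0.0263,0,0,0],[0,0,0.0313,0,0,0],[0,0,0.0313,0,0,0],[0,0,0.0313,0,0,0]]]}}

```text
time_s: 17.3
position: [0.5492, -0.282, 0.0472]
tcp_rot: [[-0.993, 0.118, 0.001], [0.118, 0.993, -0.0], [-0.001, -0.0, -1.0]]
force: [0.0, 0.1, -0.5]
opening: 0.829
grasp_force: 0.0
```

Call:
{"method": "play_rows", "body": {"motion": [[[0,0,0,0,0,0],[0,0,0,0,0,0],[0,0,0,0,0,0],[0,0,0,0,0,0],[0,0,0,0,0,0],[0,0,0,0,0,0],[0,0,0,0,0,0],[0,0,0,0,0,0]]], "fingers": 0.02}}

```text
time_s: 17.97
position: [0.5494, -0.2818, 0.0479]
tcp_rot: [[-0.993, 0.118, 0.002], [0.118, 0.993, -0.0], [-0.002, -0.0, -1.0]]
force: [0.9, 1.1, -0.0]
opening: 0.365
grasp_force: 30.0
```

Gripped: the opening is 32 mm at 30 N. Lifting.

Scaled: -0.1 m / 0.8 = -0.125, -0.08 m / 0.8 = -0.1.

Call:
{"method": "play_rows", "body": {"motion": [[[0,0,-0.0038,0,0,0],[0,0,-0.01,0,0,0],[0,0,-0.0188,0,0,0],[0,0,-0.0313,0,0,0],[0,0,-0.05,0,0,0],[0,0,-0.075,0,0,0],[0,0,-0.1,0,0,0],[0,0,-0.125,0,0,0]]]}}

```text
time_s: 18.63
position: [0.549, -0.282, 0.1493]
tcp_rot: [[-0.993, 0.118, 0.002], [0.118, 0.993, -0.001], [-0.002, -0.001, -1.0]]
force: [0.3, 0.1, -4.0]
opening: 0.364
grasp_force: 30.0
```

Call:
{"method": "play_rows", "body": {"motion": [[[0,0,-0.0188,0,0,0],[0,0,-0.025,0,0,0],[0,0,-0.025,0,0,0]]]}}

```text
time_s: 18.88
position: [0.55, -0.2827, 0.1701]
tcp_rot: [[-0.993, 0.118, 0.005], [0.118, 0.993, -0.004], [-0.006, -0.003, -1.0]]
force: [1.8, -0.3, -3.2]
opening: 0.366
grasp_force: 30.0
```

```bash
python3 - <<'E'
from go import *
s=bot.read_state();print(s["position"],s["force"],s["moment"],s["opening"])
TA=np.radians(-13.7); g=T(.573,.221,TA,[.045,0,0])[0][:2]; print(g)
print(delta([*g,.175],TA,s).round(4))
d=imaging.capture("scene")
cv2.imwrite("pics/l1.png",cv2.resize(cv2.cvtColor(d["frame"],cv2.COLOR_RGB2BGR)[80:230,80:280],None,fx=4,fy=4,interpolation=cv2.INTER_CUBIC))
# refine tray with both views: floor/rim outline
E
python3 fit.py | grep tray
```

```text
[ 0.54999017 -0.28269105  0.17007602] [ 1.7691567  -0.33223224 -3.21155842] [-0.02043854 -0.05981591 -0.00657523] 0.36634763978219953
[0.61671971 0.21034228]
[-7.9000e-03  4.9740e-01 -6.4000e-03 -1.5070e-01  3.4150e-01  6.9017e+00]
top tray [572.1 221.6] [134.9 211.9] 76.3 px [ 104  153   81  101 5169]
scene tray [580.2 220.5] [132.3 223.2] 76.15 px [ 310  151   59   79 3652]
```

View pics/l1.png

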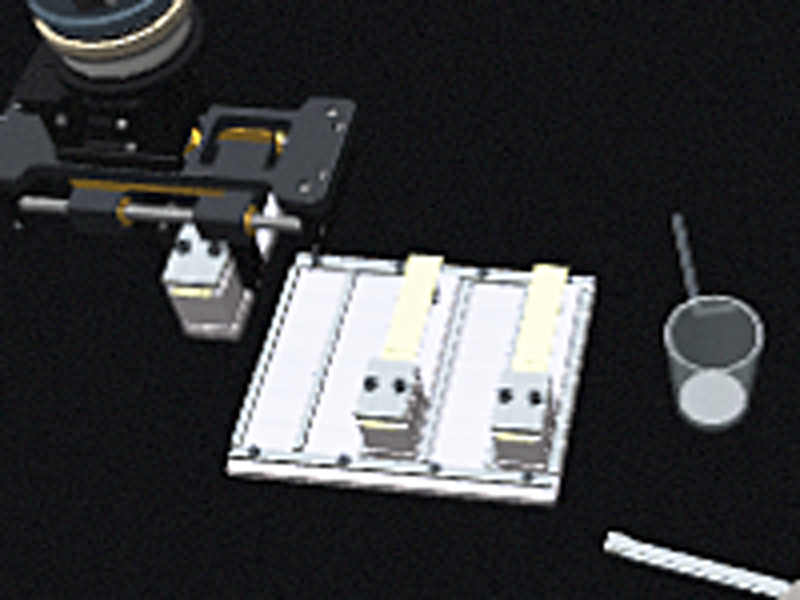

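The holder hangs level from the gripper at about (205,290) px. The other two holders are still in their slots. Carrying it to the tray.

Scaled: 0.24 m / 0.8 = 0.3, 0.205 m / 0.8 = 0.2563, 3 degrees / 90 = 0.0333.

Call:
{"method": "play_rows", "body": {"motion": [[[0,0.0125,-0.0063,0,0,0],[0,0.0438,-0.0075,0,0,0],[0,0.0813,-0.0075,0,0,0.0056],[-0.0013,0.125,-0.0075,0,0,0.0111],[-0.0025,0.1688,-0.0075,0,0,0.0167],[-0.0038,0.2125,-0.0075,0,0,0.0222],[-0.005,0.2563,-0.0075,0,0,0.0278],[-0.005,0.3,-0.0075,0,0,0.0333]]]}}

```text
time_s: 19.7
position: [0.5809, -0.0417, 0.1729]
tcp_rot: [[-0.985, 0.171, 0.0], [0.171, 0.985, -0.0], [-0.0, -0.0, -1.0]]
force: [0.4, -0.4, -3.9]
opening: 0.363
grasp_force: 30.0
```

```bash
python3 go.py .6167,.2103,.175,-13.7
```

```text
[0.0078, 0.2544, -0.0021, -0.0036, 0.0157, 3.8716]
```

Scaled: 0.2545 m / 0.8 = 0.3181, 0.244 m / 0.8 = 0.305, 3.9 degrees / 90 = 0.0433.

Call:
{"method": "play_rows", "body": {"motion": [[[0.0013,0.05,0,0,0,0.0056],[0.0025,0.0975,0,0,0,0.0111],[0.0038,0.145,0,0,0,0.0167],[0.005,0.1925,0,0,0,0.0244],[0.0075,0.24,0,0,0,0.0333],[0.0088,0.28,0,0,0,0.0389],[0.01,0.305,0,0,0,0.0433],[0.01,0.3181,0,0,0,0.0433]]]}}

```text
time_s: 20.37
position: [0.6157, 0.2119, 0.1724]
tcp_rot: [[-0.972, 0.234, -0.0], [0.234, 0.972, -0.0], [-0.0, -0.0, -1.0]]
force: [0.9, 0.0, -2.4]
opening: 0.364
grasp_force: 30.0
```

Scaled: 0.07 m / 0.8 = 0.0875, 0.065 m / 0.8 = 0.0813.

Call:
{"method": "play_rows", "body": {"motion": [[[0,0,0,0,0,0],[0,0,0.0125,0,0,0],[0,0,0.0313,0,0,0],[0,0,0.05,0,0,0],[0,0,0.0688,0,0,0],[0,0,0.0813,0,0,0],[0,0,0.0875,0,0,0],[0,0,0.0875,0,0,0]]]}}

```text
time_s: 21.03
position: [0.6161, 0.2064, 0.1016]
tcp_rot: [[-0.971, 0.238, -0.002], [0.238, 0.971, -0.002], [0.001, -0.002, -1.0]]
force: [0.9, 0.3, -3.5]
opening: 0.365
grasp_force: 30.0
```

```bash
python3 - <<'E'
from go import *
s=bot.read_state();print(s["position"],s["force"],s["opening"])
print(delta([.6167,.2103,.045],np.radians(-13.7),s).round(4))
a=[]
for c,(u,v,w,h) in (("scene",(270,110,130,130)),("top",(90,140,130,130))):
    d=imaging.capture(c)
    a.append(cv2.resize(cv2.cvtColor(d["frame"],cv2.COLOR_RGB2BGR)[v:v+h,u:u+w],None,fx=3,fy=3,interpolation=cv2.INTER_CUBIC))
cv2.imwrite("pics/t1.png",np.hstack(a))
E
```

```text
[0.61606343 0.20637884 0.10160207] [ 0.86709115  0.32852726 -3.48404599] 0.3653359090824821
[ 0.0002  0.0041  0.0566 -0.1242 -0.0705 -0.0904]
```

View pics/t1.png

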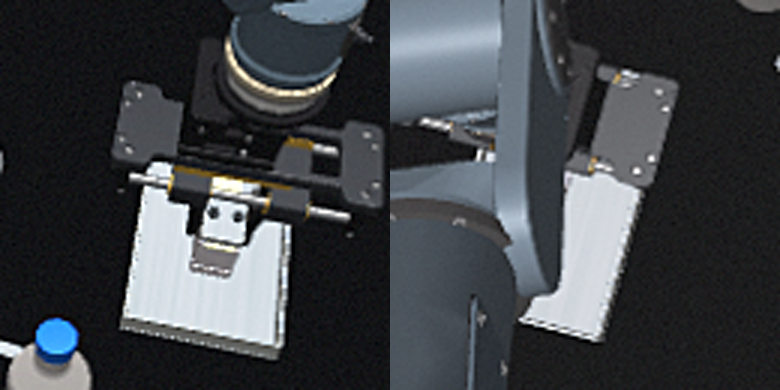

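The holder is over the tray, centred and aligned. Lowering it.

Scaled: 0.056 m / 0.8 = 0.07, 0.052 m / 0.8 = 0.065, -0.12 degrees / 90 = -0.0013.

Call:
{"method": "play_rows", "body": {"motion": [[[0,0.005,0.0125,-0.0013,-0.0008,0],[0,0.005,0.0275,-0.0013,-0.0008,0],[0,0.005,0.0425,-0.0013,-0.0008,0],[0,0.005,0.055,-0.0013,-0.0008,0],[0,0.005,0.065,-0.0013,-0.0008,0],[0,0.005,0.07,-0.0013,-0.0008,0],[0,0.005,0.07,-0.0013,-0.0008,0],[0,0.005,0.07,-0.0013,-0.0008,0]]]}}

```text
time_s: 21.8
position: [0.6181, 0.2118, 0.0471]
tcp_rot: [[-0.972, 0.237, 0.003], [0.237, 0.972, 0.001], [-0.003, 0.001, -1.0]]
force: [-0.2, 0.3, -2.9]
opening: 0.367
grasp_force: 30.0
```

Scaled: 0.004 m / 0.8 = 0.005, 0.003 m / 0.8 = 0.0038.

Call:
{"method": "play_rows", "body": {"motion": [[[0,0,0.0013,0,0,0],[0,0,0.0025,0,0,0],[0,0,0.0038,0,0,0],[0,0,0.005,0,0,0],[0,0,0.005,0,0,0],[0,0,0.005,0,0,0]]]}}

```text
time_s: 22.3
position: [0.6181, 0.2117, 0.0435]
tcp_rot: [[-0.972, 0.237, 0.004], [0.237, 0.972, 0.001], [-0.003, 0.002, -1.0]]
force: [-0.1, -1.3, -3.8]
opening: 0.365
grasp_force: 30.0
```

Scaled: 0.0015 m / 0.8 = 0.0019, 0.001 m / 0.8 = 0.0013.

Call:
{"method": "play_rows", "body": {"motion": [[[0,0,0.0013,0,0,0],[0,0,0.0019,0,0,0],[0,0,0.0019,0,0,0],[0,0,0.0019,0,0,0]]]}}

```text
time_s: 22.63
position: [0.6181, 0.2117, 0.0419]
tcp_rot: [[-0.972, 0.237, 0.004], [0.237, 0.972, 0.001], [-0.003, 0.002, -1.0]]
force: [1.1, -0.4, -3.5]
opening: 0.365
grasp_force: 30.0
```

Scaled: 0.0015 m / 0.8 = 0.0019, 0.001 m / 0.8 = 0.0013.

Call:
{"method": "play_rows", "body": {"motion": [[[0,0,0.0013,0,0,0],[0,0,0.0019,0,0,0],[0,0,0.0019,0,0,0],[0,0,0.0019,0,0,0]]]}}

```text
time_s: 22.97
position: [0.6181, 0.2117, 0.0403]
tcp_rot: [[-0.972, 0.237, 0.004], [0.237, 0.972, 0.001], [-0.003, 0.002, -1.0]]
force: [0.1, 0.3, -3.7]
opening: 0.365
grasp_force: 30.0
```

Scaled: 0.0012 m / 0.8 = 0.0015, 0.001 m / 0.8 = 0.0013.

Call:
{"method": "play_rows", "body": {"motion": [[[0,0,0.0013,0,0,0],[0,0,0.0015,0,0,0],[0,0,0.0015,0,0,0],[0,0,0.0015,0,0,0]]]}}

```text
time_s: 23.3
position: [0.6182, 0.2117, 0.0392]
tcp_rot: [[-0.972, 0.237, 0.004], [0.237, 0.972, 0.001], [-0.003, 0.002, -1.0]]
force: [-0.1, 0.6, -3.9]
opening: 0.369
grasp_force: 30.0
```

Scaled: 0.001 m / 0.8 = 0.0013.

Call:
{"method": "play_rows", "body": {"motion": [[[0,0,0.0013,0,0,0],[0,0,0.0013,0,0,0],[0,0,0.0013,0,0,0],[0,0,0.0013,0,0,0]]]}}

```text
time_s: 23.63
position: [0.6183, 0.2118, 0.0389]
tcp_rot: [[-0.972, 0.237, 0.004], [0.237, 0.972, 0.001], [-0.004, 0.002, -1.0]]
force: [-1.5, 0.3, 3.0]
opening: 0.366
grasp_force: 30.0
```

The base bears on the tray floor at 0.039, as predicted. I'll hold briefly, then release.

Scaled: 0.0004 m / 0.8 = 0.0005.

Call:
{"method": "play_rows", "body": {"motion": [[[0,0,0.0005,0,0,0],[0,0,0.0005,0,0,0],[0,0,0.0005,0,0,0],[0,0,0.0005,0,0,0]]]}}

```text
time_s: 23.97
position: [0.6183, 0.2118, 0.0389]
tcp_rot: [[-0.972, 0.237, 0.004], [0.237, 0.972, 0.001], [-0.004, 0.002, -1.0]]
force: [-2.0, -0.3, 6.1]
opening: 0.365
grasp_force: 30.0
```

Call:
{"method": "play_rows", "body": {"motion": [[[0,0,0,0,0,0],[0,0,0,0,0,0],[0,0,0,0,0,0],[0,0,0,0,0,0],[0,0,0,0,0,0],[0,0,0,0,0,0],[0,0,0,0,0,0],[0,0,0,0,0,0]]], "fingers": 0.06}}

```text
time_s: 24.63
position: [0.6182, 0.2118, 0.0377]
tcp_rot: [[-0.972, 0.237, 0.004], [0.237, 0.972, 0.001], [-0.003, 0.002, -1.0]]
force: [0.1, 0.7, -0.3]
opening: 0.687
grasp_force: 0.0
```

Scaled: -0.18 m / 0.8 = -0.225, -0.15 m / 0.8 = -0.1875.

Call:
{"method": "play_rows", "body": {"motion": [[[0,0,-0.0063,0,0,0],[0,0,-0.0188,0,0,0],[0,0,-0.0375,0,0,0],[0,0,-0.0625,0,0,0],[0,0,-0.1,0,0,0],[0,0,-0.1438,0,0,0],[0,0,-0.1875,0,0,0],[0,0,-0.225,0,0,0]]]}}

```text
time_s: 25.3
position: [0.6179, 0.2117, 0.2215]
tcp_rot: [[-0.972, 0.237, 0.007], [0.237, 0.972, 0.001], [-0.006, 0.003, -1.0]]
force: [0.9, -0.4, -0.1]
opening: 0.686
grasp_force: 0.0
```

Scaled: 0.17 m / 0.8 = 0.2125, 0.155 m / 0.8 = 0.1938.

Call:
{"method": "play_rows", "body": {"motion": [[[0.025,0.0125,0,0,0,0],[0.0563,0.0375,0,0,0,0],[0.0875,0.075,0,0,0,0],[0.1125,0.1188,0,0,0,0],[0.1375,0.1625,0,0,0,0],[0.1625,0.1938,0,0,0,0],[0.175,0.2125,0,0,0,0],[0.175,0.2125,0,0,0,0]]]}}

```text
time_s: 25.97
position: [0.5195, 0.414, 0.2188]
tcp_rot: [[-0.973, 0.232, 0.004], [0.232, 0.973, 0.003], [-0.003, 0.004, -1.0]]
force: [0.4, 0.2, -0.5]
opening: 0.691
grasp_force: 0.0
```

```bash
python3 - <<'E'
from go import *
s=bot.read_state();print(s["time_s"],s["position"],s["force"],s["opening"])
d=imaging.capture("scene")
cv2.imwrite("pics/e1.png",cv2.resize(cv2.cvtColor(d["frame"],cv2.COLOR_RGB2BGR)[90:290,120:400],None,fx=2.8,fy=2.8,interpolation=cv2.INTER_CUBIC))
E
```

```text
25.9667 [0.51949781 0.41402125 0.21878411] [ 0.402334    0.17466133 -0.4622554 ] 0.6907581067492423
```

View pics/e1.png

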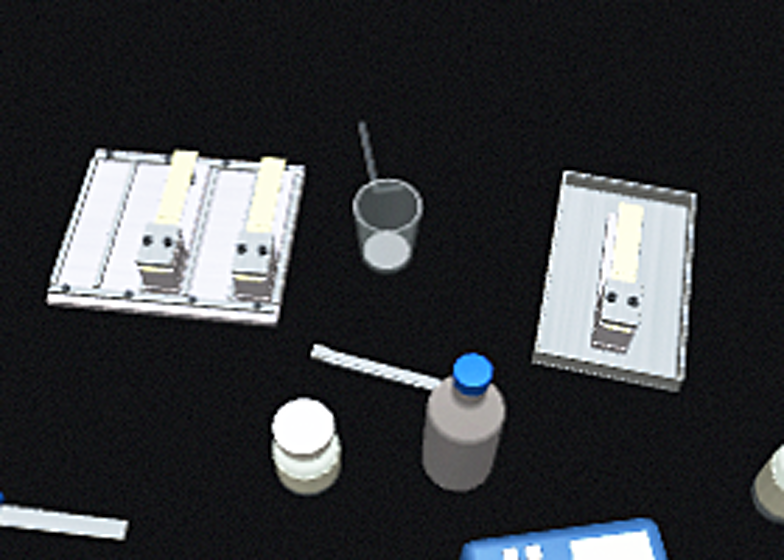

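The holder stands in the tray, at about (615,280) px. The other two holders and the bystanders are where they were. Handing in.

```bash
python3 -c "
from rig import bot
print(bot.hand_in())"
```

```text
the job is handed in; nothing more can be done
None
```

I pressed all three strips onto their stops, left to right; the right one was the soft one (about 3 N at its stop, against 5 to 5.5 N for the others). Its holder now stands released in the tray, and I handed the job in at about 26 s; no verdict was returned.

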